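Kit the small chainsaw's parts into the inlay tray

ROBOT

A 6-joint arm with a two-finger parallel gripper is mounted at the origin on the work surface. World frame = base frame: x ahead of the robot, y to its left, z up, the work surface at z = 0. Lengths are in m, angles in rad, forces in N, time in s.
With the tool pointing down it reaches from about 0.25 to 0.775 m from the base axis. Payload 8.9 kg.
Tool frame: the origin (TCP) lies at the very end of the fingers, on their centre line; the grasp point (between the pads) lies 19 mm behind it; z points along the fingers, y is the line along which they close (so a half turn about z gives the same grasp; the last joint's range is limited). The gripper opens to 85 mm and grips with 20 to 120 N. Pads are 22 mm wide; open, the fingers measure 114 mm over their backs; the gripper's body (76 mm by 85 mm) begins 54 mm behind the grasp point. The pads swing forward as they close: fully open they stand 13 mm farther back than shut.
Start: joints at [1.098, 0.291, -0.153, 1.127, 0, 1.431], TCP at [0.172, 0.496, 0.231] pointing down, gripper open.
Joint ranges: [-2.52, 2.52], [-0.91, 1.74], [-1.3, 1.37], [-1.96, 2.02], [-1.52, 1.47], [-3.14, 3.14]. Speed limits (rad/s): [2.22, 2.22, 2.79, 3.14, 3.14, 3.14].

INTERFACE

Orientations are given as a unit quaternion [x, y, z, w].
In Python, from cell import ctrl, grab_frame, order, finder gives the robot as it stands.
- The arm moves only by the tool move_arm, never from a script. Its argument "plan" is a list of rows, each a list of 5 numbers: the finger opening in mm, from 0 to 85.4, then the shift along the tool's x, y, z scaled (see below), then the turn about the tool's z scaled (see below). In form: [[grip, tx, ty, tz, turn], ...]. A call has exactly 8 rows; each row shifts and turns the commanded pose from where the row before left it, along the tool's axes as they then stand; what a row does not reach is not made up. The controller multiplies each number of a shift by 0.04 m and each number of a turn by 5 degrees. A row lasts 1/10 s, in which the tool goes at most 50 mm and 8.59 degrees, less where a joint would pass 70% of its speed; a pose out of reach is approached as far as the arm can. A call with a number of a shift or a turn outside -1 to 1 is refused whole. A call with a gripper value outside its range is refused whole. The fingers move at their own pace and stop on an object; "squeeze" is the grip in N (left out, the last holds). Time passes only in rows, so rows that do not move let the fingers close, or fill a call up. It gives the time, the measured TCP pose, the force, the opening and the grip force at its end, in the units of the state.
- ctrl.get_obs(): the state, without advancing time (a new reading comes with each control period).
- grab_frame(name): name is "scene" or "top"; returns a dict with "color" (480x640x3 uint8, red, green, blue), "depth" (480x640 float32, m along the optical axis (not along the pixel's ray), 0 where there is no reading), "fov_y" (degrees; the focal length in pixels is half the picture's height over the tangent of half this angle, whatever the lens; pixels are square), "cx", "cy" (the principal point, pixels), "rvec" (rotation vector, rad) and "tvec" (3), from world to camera coordinates, as OpenCV has them. Camera axes: x right, y down, z forward; pixel columns grow to the right and rows downward; lengths in m; the calibration is good to about 2 mm. A picture is of the moment at which its call begins.
- order.finish_job(): hands the job in; it is judged then, once.
Trained networks look in a picture, given as the dict that the camera call returned (one of the last four; its "shot" number tells which), for a name from the list of things; names that differ only in an ending like _2 or _b are one class to them, and where a whole thing is asked for, a point or a joint stands for the part that bears it (a point fixed in the world has none). Each returns a list of dicts, best first, with "conf" (0 to 1); they miss things now and then, are a little off and sometimes report something else, mostly with a low value. They report only what shows in the picture. A call takes as long as a camera call. They do not tell look-alikes from the thing itself.
- finder.look_for(picture, label): "extent" ([centre column, centre row, width, height] in pixels, round what is visible of it).
- finder.pinpoint(picture, label): "point" ([column, row] in pixels: a listed point, or the origin of a listed thing).
The state is a dict: "clock": time; "q": joint angles; "dq": joint speeds; "tau": joint torques, N m; "ee_pos": TCP position; "ee_rot": TCP orientation; "ft_force": force on the tool from outside, world axes, zero at the start; "moment": the same for the moment, N m; "grip_width": finger opening in m; "gripper_force": force on a finger pad.
Only numpy, scipy, OpenCV 4.12 (cv2) and the standard library are available. Lean on these libraries where they do the work, as an engineer would, in place of code of your own. Each camera call takes 0.05 s, during which the arm holds its last target. There are 200 camera calls.

TASK

Make up the repair kit for the small saw: put its piston (crown up), its clutch drum (sprocket up), the carburettor (lying as it is now, bore along the recess) and the spark plug (lying along its slot) into the kit tray, each fully down in the foam recess cut for it. The piston and the clutch drum come in two sizes on the bench; the kit takes the smaller of each, and the larger saw's piston and drum stay where they are.

Things in the scene. Friction and masses are not known exactly. Their poses are not given: they have to be found in the camera images.
- piston: The smaller of the two pistons: plain cast-aluminium cylinder 40 mm in diameter and 40 mm tall, standing crown up, two dark ring grooves near the top. Origin: centre of its underside; z up along its axis. About 90 g.
- drum: The smaller of the two clutch drums: a steel disc-shaped drum 66 mm in diameter and 22 mm high, closed side up, with a toothed sprocket on top of it (7 teeth), 16 mm high, on which fingers close at 34 mm (41 mm over the teeth to the eye); hold it there. Origin: centre of its underside; z up along its axis. About 200 g.
- carburettor: Carburettor, a cast block with its bore level: 52 mm long along its x axis (the bore, over the two round 4 mm flanges 25 mm in diameter), 34 mm wide along y across two flat cover plates (38 mm long, good to grip), body 34 mm tall, with small brass screws and a lever on top up to 40 mm. Origin: centre of its underside; z up. The two ends are alike for this job. About 140 g.
- spark_plug: Spark plug lying on the bench: 66 mm long along its x axis, thread towards +x, white insulator towards -x. Its hexagon is 19 mm across flats (22 mm over corners), 12 mm long, centred 5 mm from the origin towards +x: grip it there, or close by. Origin: on its axis at mid-length, 9.5 mm above what it lies on. It may roll onto another flat, so only the direction of its x axis tells. About 50 g.
- large_piston: The larger saw's piston, same look, 58 mm in diameter and 50 mm tall. Does not belong in the tray: leave it. Origin: centre of its underside.
- large_drum: The larger saw's clutch drum, same look, 88 mm in diameter, 26 mm high, sprocket 44 mm in diameter and 17 mm high on top. Does not belong in the tray: leave it. Origin: centre of its underside.
- piston_inlay: Fixed dark foam inlay, 98 mm square, one of four, in any order, in a steel tray (rim 24 mm above the bench, sides parallel to the inlays). Origin: centre of its underside, 4 mm above the bench. Its recess is the smaller round one, 56 mm in diameter, centred on the inlay. Light grey recess floor 12 mm, foam top 22 mm above the origin.
- drum_inlay: Fixed dark foam inlay, 98 mm square, one of four, in any order, in a steel tray (rim 24 mm above the bench, sides parallel to the inlays). Origin: centre of its underside, 4 mm above the bench. Its recess is the larger round one, 82 mm in diameter, centred on the inlay. Light grey recess floor 12 mm, foam top 22 mm above the origin.
- carb_inlay: Fixed dark foam inlay, 98 mm square, one of four, in any order, in a steel tray (rim 24 mm above the bench, sides parallel to the inlays). Origin: centre of its underside, 4 mm above the bench. Its recess is a plain rectangle, 68 mm along its x axis and 50 mm along y, centred on the inlay. Light grey recess floor 12 mm, foam top 22 mm above the origin.
- plug_inlay: Fixed dark foam inlay, 98 mm square, one of four, in any order, in a steel tray (rim 24 mm above the bench, sides parallel to the inlays). Origin: centre of its underside, 4 mm above the bench. Central slot 86 mm along x, 38 mm wide; across it dark finger scoops, 74 mm along y, 34 mm wide, equally deep. Light grey recess floor 12 mm, foam top 22 mm above the origin.
Not all that is in view belongs to the job. What is shaped like the drum but purple is not meant. What is shaped like the piston_inlay but turquoise is not meant.

How it is judged:
By the outcome, as a careful person would: the job done as asked, in the order asked, and still so for the second after the job is handed in, with the robot touching nothing.
It also fails if it takes over 96 s, if anything falls off the work surface, if the arm or the gripper's body presses on something with over 40 N, if the wrist force passes 120 N, or if a joint passes its speed limit or range.

## Working session

There is one attempt and no reset: what is moved stays moved. The work goes in short steps, Python scripts to look and compute and a tool call to move; the robot and the scene stay as the last step left them, time stands still between calls to the robot, and variables do not carry over. Pictures are saved under pics/ and viewed, at most 14 in all, crops included, and the job is handed in when it is done.

Besides the shell and the picture viewer there is one more tool, called after ">>>" by a JSON object that holds its "fn" and its "kwargs", one argument or row to a line. move_arm: Moves the arm, as the interface text tells. Its arguments: {"type":"object","properties":{"plan":{"type":"array","items":{"type":"array","items":{"type":"number"}}},"squeeze":{"type":"number"}},"required":["plan"]}

```bash
ls; mkdir -p pics
cat > h.py <<'E'
import numpy as np, cv2, pickle
from cell import ctrl, grab_frame, order, finder
def cam(f):
    F=240/np.tan(np.radians(f["fov_y"])/2)
    return np.array([[F,0,f["cx"]],[0,F,f["cy"]],[0,0,1]]), cv2.Rodrigues(np.array(f["rvec"],float))[0], np.array(f["tvec"],float)
def cloud(f):
    K,R,t=cam(f); v,u=np.mgrid[:480,:640]; d=f["depth"]
    p=np.stack([(u-K[0,2])/K[0,0]*d,(v-K[1,2])/K[1,1]*d,d],-1)
    w=(p-t)@R; w[d==0]=np.nan
    return w
def proj(f,P):
    K,R,t=cam(f); q=K@(R@np.asarray(P,float)+t); return q[:2]/q[2]
def atz(f,uv,z):
    K,R,t=cam(f); r=R.T@np.linalg.solve(K,[uv[0],uv[1],1]); c=-R.T@t
    return c+r*(z-c[2])/r[2]
def save(n,im): cv2.imwrite("pics/"+n,im[...,::-1])
E
python3 - <<'E'
from h import *
for n in("top","scene"):
    f=grab_frame(n); save(n+"0.png",f["color"]); pickle.dump(f,open(n+".pkl","wb"))
    K,R,t=cam(f); print(n,f["fov_y"],(-R.T@t).round(3),[k for k in f])
    for l in "piston drum carburettor spark_plug large_piston large_drum piston_inlay drum_inlay carb_inlay plug_inlay".split():
        print(l,[(np.round(d["point"]).tolist(),round(d["conf"],2)) for d in finder.pinpoint(f,l)][:4])
o=ctrl.get_obs();print(o)
E
```

```text
pics
top 43.242626586633556 [0.419 0.015 1.272] ['color', 'depth', 'fov_y', 'cx', 'cy', 'rvec', 'tvec', 'shot']
piston [([153.0, 302.0], 0.74)]
drum [([262.0, 313.0], 0.95), ([204.0, 259.0], 0.61)]
carburettor [([495.0, 295.0], 0.59)]
spark_plug [([445.0, 190.0], 0.74)]
large_piston [([439.0, 252.0], 0.91)]
large_drum [([442.0, 324.0], 0.81)]
piston_inlay [([506.0, 168.0], 0.98), ([351.0, 204.0], 0.95)]
drum_inlay [([302.0, 255.0], 0.78), ([350.0, 252.0], 0.46)]
carb_inlay [([348.0, 251.0], 0.75)]
plug_inlay [([306.0, 211.0], 0.82)]
scene 44.81383349519195 [ 1.207 -0.639  0.649] ['color', 'depth', 'fov_y', 'cx', 'cy', 'rvec', 'tvec', 'shot']
piston [([127.0, 331.0], 0.57)]
drum [([395.0, 218.0], 0.91), ([322.0, 221.0], 0.58)]
carburettor [([126.0, 336.0], 0.7)]
spark_plug [([252.0, 368.0], 0.89)]
large_piston [([214.0, 330.0], 0.93)]
large_drum [([164.0, 293.0], 0.59)]
piston_inlay [([198.0, 438.0], 0.94), ([328.0, 302.0], 0.86)]
drum_inlay [([328.0, 258.0], 0.61), ([250.0, 366.0], 0.43)]
carb_inlay [([292.0, 282.0], 0.89)]
plug_inlay [([392.0, 196.0], 0.64), ([364.0, 277.0], 0.56)]
{'clock': 1.1, 'q': array([ 1.09768773e+00,  2.90708416e-01, -1.53420505e-01,  1.12664789e+00,
       -1.10415894e-05,  1.43149831e+00]), 'dq': array([ 0.00078683,  0.00140354, -0.00088188, -0.00046126, -0.00154304,
       -0.0015014 ]), 'tau': array([ 1.05197316e-03, -5.37036896e+01,  3.31640232e+01,  1.61961736e-03,
       -2.58938680e-04,  2.77408517e-06]), 'ee_pos': array([0.17201707, 0.49602916, 0.23129307]), 'ee_rot': array([1.66131444e-01, 9.86103617e-01, 7.63896472e-06, 8.20515312e-06]), 'ft_force': array([ 0.08340139, -0.03813611,  0.39883928]), 'moment': array([ 0.02689279, -0.03999133,  0.02039914]), 'gripper_force': 0.0, 'grip_width': 0.08551513070760124}
```

View pics/top0.png

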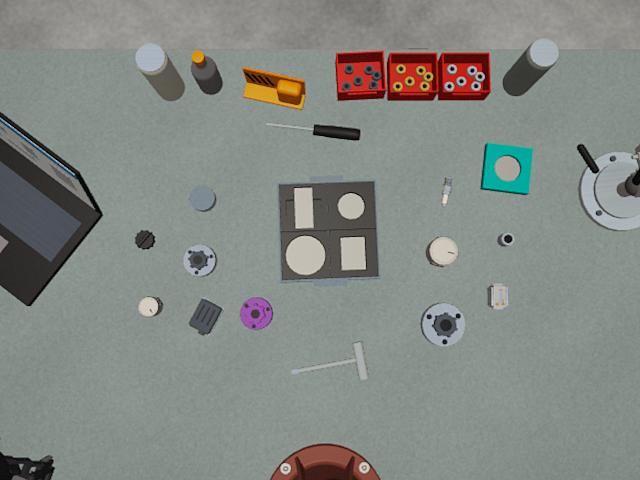

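View pics/scene0.png

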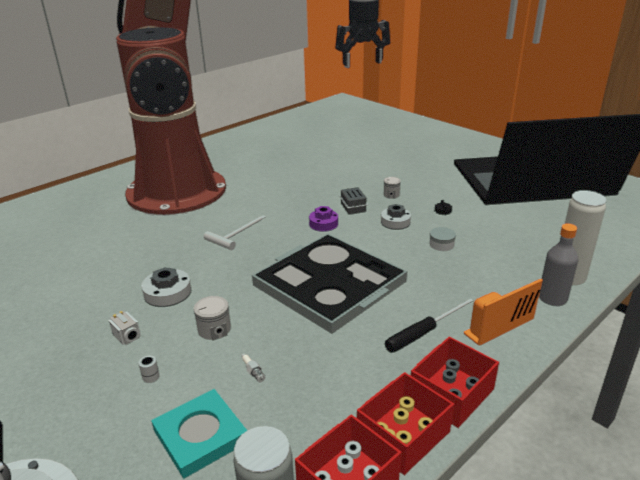

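Top: small piston (150,307), large piston (443,252). Drum (200,260), with look-alikes purple (256,313), large (443,325) and grey disc (202,198). Carburettor (499,296), with a dark block at (206,316). Spark plug (447,190), with a socket at (507,240). Tray inlays: plug (304,208), piston (351,206), drum (306,255), carb (353,254). The turquoise decoy at (507,168) is to be ignored.

Run:
```python
from h import *
ft=pickle.load(open("top.pkl","rb"));fs=pickle.load(open("scene.pkl","rb"))
W=cloud(ft);S=cloud(fs).reshape(-1,3)
print("bench z top",np.nanmedian(W[380:420,150:250,2]),"scene",)
cl={}
for n,(u,v,r) in dict(piston=(150,307,18),drum=(200,260,24),carb=(499,296,22),plug=(447,190,22),lpist=(443,252,24),ldrum=(443,325,28)).items():
    P=W[v-r:v+r,u-r:u+r].reshape(-1,3);P=P[P[:,2]>.006]
    c=np.nanmedian(P,0)
    Q=S[(np.abs(S[:,:2]-c[:2])<.06).all(1)&(S[:,2]>.006)]
    h=np.nanpercentile(P[:,2],97); T=P[P[:,2]>h-.006]; QT=Q[Q[:,2]>h-.006]
    for k,X in(("top",P),("topT",T),("scT",QT)):
        (cx,cy),(w,l),a=cv2.minAreaRect(X[:,:2].astype(np.float32)*1000)
        print(n,k,len(X),"rect",round(cx,1),round(cy,1),round(w,1),round(l,1),round(a,1),"z97",round(np.nanpercentile(X[:,2],97)*1000,1))
# tray: dark foam & light recess
c=ft["color"]; g=c[...,:].astype(int).mean(-1)
m=np.zeros((480,640),np.uint8); m[178:285,275:382]=1
d=((g<90)&(m>0)).astype(np.uint8)
P=W[d>0]; (a,b),s,ang=cv2.minAreaRect(P[:,:2].astype(np.float32)*1000);print("foam",a,b,s,ang,"z",np.nanmedian(P[:,2]))
L=((g>150)&(m>0)).astype(np.uint8)
n,lab,st,ce=cv2.connectedComponentsWithStats(L)
for i in range(1,n):
    if st[i,4]>200:
        P=W[lab==i]; (a,b),s,ang=cv2.minAreaRect(P[:,:2].astype(np.float32)*1000)
        print("recess",ce[i].round(),st[i,4],round(a,1),round(b,1),np.round(s,1),round(ang,1),"z",np.nanmedian(P[:,2]).round(4),
        "atz16",(atz(ft,ce[i],.016)*1000).round(1))
crop=lambda u,v:cv2.resize(c[v-32:v+32,u-40:u+40],(400,320),interpolation=cv2.INTER_CUBIC)
save("crops.png",np.vstack([np.hstack([crop(185,285),crop(475,300)]),np.hstack([crop(455,205),crop(328,230)])])[:600])
```

```text
bench z top 0.0006162829126072544 scene
piston top 398 rect 402.9 360.2 74.0 64.7 8.3 z97 45.1
piston topT 229 rect 404.1 353.2 38.5 38.8 59.9 z97 45.5
piston scT 61 rect 407.2 351.9 33.4 36.4 23.0 z97 42.4
drum top 869 rect 500.1 260.1 98.4 97.8 88.5 z97 42.0
drum topT 224 rect 499.3 256.3 38.7 37.6 66.5 z97 43.0
drum scT 99 rect 500.3 254.3 33.6 36.8 60.4 z97 40.2
carb top 510 rect 418.7 -366.2 90.6 83.4 85.2 z97 41.8
carb topT 131 rect 419.3 -358.6 40.9 32.4 4.5 z97 43.4
carb scT 66 rect 418.8 -361.3 15.6 34.6 82.0 z97 40.5
plug top 238 rect 644.6 -262.1 89.9 92.8 0.9 z97 22.1
plug topT 95 rect 643.4 -261.4 16.4 58.2 80.6 z97 23.2
plug scT 80 rect 651.5 -262.1 35.0 15.3 1.4 z97 20.2
lpist top 768 rect 514.2 -249.3 99.6 95.0 86.7 z97 55.4
lpist topT 477 rect 512.4 -243.3 55.7 55.3 89.4 z97 55.6
lpist scT 324 rect 513.9 -245.4 55.2 56.3 51.7 z97 52.1
ldrum top 1538 rect 361.0 -248.1 111.3 115.2 87.4 z97 46.5
ldrum topT 379 rect 362.7 -245.4 46.9 48.0 67.6 z97 48.2
ldrum scT 272 rect 365.2 -247.5 47.6 50.0 31.9 z97 44.4
foam 559.9689331054688 -9.339698791503906 (201.94168090820312, 195.2033233642578) 2.762817621231079 z 0.026321337027494687
recess [303. 208.] 707 nan nan [0. 0.] 0.0 z 0.0171 atz16 [606.6  41.5  16. ]
recess [351. 206.] 524 610.0 -57.6 [52.3 37.1] 45.7 z 0.0175 atz16 [610.2 -57.8  16. ]
recess [305. 255.] 1199 512.7 39.4 [68.1 61.9] 51.4 z 0.0174 atz16 [507.4  38.2  16. ]
recess [353. 253.] 765 510.5 -60.8 [80.2 36.2] 38.6 z 0.0171 atz16 [510.9 -61.1  16. ]
```

View pics/crops.png

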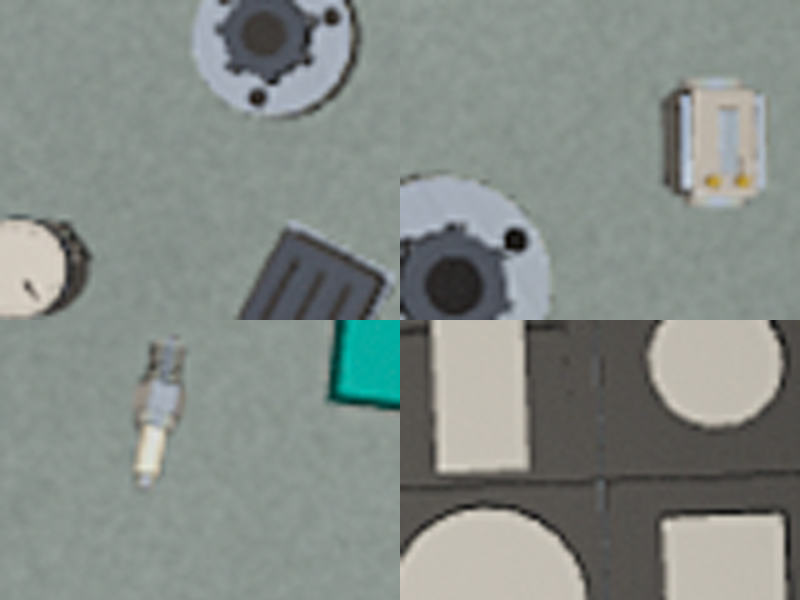

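The crops confirm the choices: small piston with plain cream crown, metallic small drum with dark sprocket, carburettor with brass screws and its bore along the image vertical, and plug with thread up. I'll refine the poses from both views.

```bash
cat >> h.py <<'E'
from scipy.spatial.transform import Rotation as Ro
def go(x,y,z,yaw=None):
    """print tool-frame shift in row units (0.04 m) and turn (5 deg); yaw = world angle of tool y, mod 180"""
    o=ctrl.get_obs(); R=Ro.from_quat(o["ee_rot"]).as_matrix(); p=o["ee_pos"]
    a=np.degrees(np.arctan2(R[1,1],R[0,1])); s=R.T@(np.array([x,y,z])-p)/.04
    t=0 if yaw is None else -((yaw-a+90)%180-90)/5
    print("t",round(o["clock"],2),"pos",(p*1000).round(1),"yawY",round(a,1),"units",s.round(2),"turn",round(t,2),"grip",round(o["grip_width"]*1e3,1),round(o["gripper_force"],1),"F",o["ft_force"].round(1),"q6",o["q"][5].round(2))
E
python3 - <<'E'
from h import *
ft=pickle.load(open("top.pkl","rb"));fs=pickle.load(open("scene.pkl","rb"))
def blobs(f,u,v,r,cond,z,name):
    c=f["color"].astype(int); m=np.zeros((480,640),np.uint8)
    m[v-r:v+r,u-r:u+r]=cond(c[...,0],c[...,1],c[...,2])[v-r:v+r,u-r:u+r]
    n,lab,st,ce=cv2.connectedComponentsWithStats(m); i=1+st[1:,4].argmax()
    vv,uu=np.where(lab==i); P=np.array([atz(f,(a,b),z)[:2] for a,b in zip(uu,vv)])*1000
    C=P-P.mean(0); w,V=np.linalg.eigh(C.T@C); rc=cv2.minAreaRect(P.astype(np.float32))
    print(name,len(P),"mean",P.mean(0).round(1),"rect",np.round(rc[0],1),np.round(rc[1],1),round(rc[2],1),"pca",np.degrees(np.arctan2(V[1,1],V[0,1])).round(1))
cream=lambda r,g,b:(r>g+8)&(g>140)
dark=lambda r,g,b:(r+g+b<330)
lite=lambda r,g,b:(r+g+b)>450
blobs(ft,150,307,20,cream,.040,"piston top")
blobs(fs,392,187,14,lambda r,g,b:(r>g+3)&(r>150),.040,"piston sc")
blobs(ft,200,259,11,lambda r,g,b:(b>g)&(r+g+b<300)|(r+g+b<220),.038,"sprocket top")
blobs(ft,200,260,20,lambda r,g,b:(b>g+5)|(r+g+b<330),.022,"drum top")
blobs(ft,499,296,20,lambda r,g,b:(r>g)|(b>g+5),.034,"carb top")
blobs(ft,499,296,20,cream,.034,"carb cream")
blobs(ft,447,191,20,lambda r,g,b:(r>g+8)|(b>g+3),.0095,"plug")
blobs(ft,447,191,20,lambda r,g,b:(r>g+15)&(r>150),.0095,"insul")
for u,v,r,n in((303,208,24,"plugR"),(351,206,24,"pistR"),(305,255,24,"drumR"),(353,253,24,"carbR")):
    blobs(ft,u,v,r,lambda r,g,b:(r+g+b)>430,.016,n)
# two-view height of inlays floor centres and part tops via triangulation
def tri(a,b):
    M=[];
    for f,(u,v) in((ft,a),(fs,b)):
        K,R,t=cam(f);P=K@np.c_[R,t];M.append(P)
    X=cv2.triangulatePoints(M[0],M[1],np.float64(a).reshape(2,1),np.float64(b).reshape(2,1)).ravel();return (X[:3]/X[3]*1000).round(1)
for n,P in dict(piston=(.404,.353,.04),drum=(.4993,.256,.038),carb=(.419,-.359,.034),plug=(.647,-.261,.0095)).items(): print(n,proj(ft,P).round(1),proj(fs,P).round(1))
print("disc tri",tri((351,206),(330,297)),tri((305.3,255.4),(328.5,254.5)))
c=fs["color"]
crop=lambda u,v:cv2.resize(c[v-24:v+24,u-32:u+32],(400,300),interpolation=cv2.INTER_CUBIC)
save("crops2.png",np.vstack([np.hstack([crop(392,187),crop(396,215)]),np.hstack([crop(125,327),crop(252,367)])]))
go(.405,.353,.014,92)
E
```

```text
piston top 4 mean [415.9 363.2] rect [416.4 363.2] [4. 2.] 1.4 pca 167.1
piston sc 10 mean [393.5 347.3] rect [395.7 344.7] [ 8.6 23.5] 17.9 pca 109.3
sprocket top 260 mean [497.6 255.7] rect [496.6 254.7] [38.8 36.6] 89.7 pca 47.6
drum top 819 mean [497.5 254.6] rect [496.6 254.4] [66.  63.9] 89.7 pca 84.2
carb top 405 mean [ 420.3 -354.9] rect [ 419.9 -355.3] [39.1 49.4] 88.1 pca 174.5
carb cream 19 mean [ 403.1 -353.7] rect [ 403.6 -352.6] [10.3  8.1] 89.6 pca 72.7
plug 50 mean [ 653.  -263.8] rect [ 656.  -264.2] [10.6 36.8] 88.5 pca 169.9Traceback (most recent call last):
  File "<stdin>", line 20, in <module>
  File "<stdin>", line 6, in blobs
ValueError: attempt to get argmax of an empty sequence
```

Run:
```python
from h import *
ft=pickle.load(open("top.pkl","rb"));fs=pickle.load(open("scene.pkl","rb"))
def blobs(f,u,v,r,cond,z,name):
    c=f["color"].astype(int); m=np.zeros((480,640),np.uint8)
    m[v-r:v+r,u-r:u+r]=cond(c[...,0],c[...,1],c[...,2])[v-r:v+r,u-r:u+r]
    m=cv2.morphologyEx(m,cv2.MORPH_OPEN,np.ones((2,2),np.uint8)) if r>15 else m
    n,lab,st,ce=cv2.connectedComponentsWithStats(m); i=1+st[1:,4].argmax()
    vv,uu=np.where(lab==i); P=np.array([atz(f,(a,b),z)[:2] for a,b in zip(uu,vv)])*1000
    C=P-P.mean(0); w,V=np.linalg.eigh(C.T@C); rc=cv2.minAreaRect(P.astype(np.float32))
    print(name,len(P),ce[i].round(1),"mean",P.mean(0).round(1),"rect",np.round(rc[0],1),np.round(rc[1],1),round(rc[2],1),"pca",np.degrees(np.arctan2(V[1,1],V[0,1])).round(1))
    return ce[i]
c=ft["color"];print(c[307,148],c[400,200],c[200,445],c[184,448],c[204,351])
cream=lambda r,g,b:(r>g)&(r>170)
blobs(ft,149,307,20,cream,.040,"piston top")
blobs(ft,499,296,20,lambda r,g,b:(r>g)&(r>150),.034,"carb cream")
blobs(ft,447,191,20,lambda r,g,b:(r>g-2)|(b>g),.0095,"plug")
R=[blobs(ft,u,v,r,lambda r,g,b:(r+g+b)>430,.016,n) for u,v,r,n in((303,208,24,"plugR"),(351,206,22,"pistR"),(305,255,24,"drumR"),(353,253,24,"carbR"))]
Q=[blobs(fs,u,v,r,lambda r,g,b:(r+g+b)>380,.016,n) for u,v,r,n in((330,297,19,"pistRs"),(328,254,23,"drumRs"))]
def tri(a,b):
    M=[]
    for f in(ft,fs):
        K,Rr,t=cam(f);M.append(K@np.c_[Rr,t])
    X=cv2.triangulatePoints(M[0],M[1],np.float64(a).reshape(2,1),np.float64(b).reshape(2,1)).ravel();return (X[:3]/X[3]*1000).round(1)
print("disc tri",tri(R[1],Q[0]),tri(R[2],Q[1]))
for n,P in dict(piston=(.404,.353,.04),drum=(.4985,.255,.038),carb=(.419,-.358,.034),plug=(.647,-.261,.0095)).items(): print(n,proj(ft,P).round(1),proj(fs,P).round(1))
A=fs["color"];T=ft["color"]
crop=lambda c,u,v:cv2.resize(c[v-24:v+24,u-32:u+32],(400,300),interpolation=cv2.INTER_CUBIC)
save("crops2.png",np.vstack([np.hstack([crop(A,392,187),crop(A,396,215)]),np.hstack([crop(T,499,296),crop(T,447,191)])]))
go(.405,.353,.014,92)
```

```text
[210 203 192] [137 146 140] [216 219 210] [125 134 136] [191 185 175]
piston top 289 [148.9 307.1] mean [402.  352.1] rect [402.3 351.8] [36.3 36. ] 89.6 pca 118.3
carb cream 212 [500.2 297.1] mean [ 417.6 -360.6] rect [ 417.1 -361.2] [42.7 25.4] 1.5 pca 179.4
plug 130 [447.  190.2] mean [ 643.7 -262.7] rect [ 644.1 -263.8] [19.2 51.9] 88.5 pca 168.3
plugR 719 [304.4 208.5] mean [604.7  39.4] rect [604.8  39.5] [83.7 37.9] 1.9 pca -177.8
pistR 527 [351.7 206.8] mean [608.1 -59.8] rect [608.6 -59.4] [52.5 53. ] 89.5 pca 98.9
drumR 1205 [306.1 255.9] mean [505.3  36.2] rect [505.2  36.3] [79.  79.1] 89.7 pca 110.0
carbR 770 [353.8 254. ] mean [508.8 -63. ] rect [508.8 -63.5] [49.9 66.7] 89.7 pca -179.5
pistRs 325 [331.1 297.6] mean [608.1 -55. ] rect [608.2 -54.2] [52.1 38.5] 44.6 pca -136.2
drumRs 551 [329.3 255.4] mean [506.6  40.5] rect [506.8  40.7] [78.  62.4] 44.3 pca 47.2
disc tri [608.9 -58.4  18. ] [506.6  37.6  17. ]
piston [148.4 306.2] [392.  179.9]
drum [198.2 259. ] [396.1 207.6]
carb [498.9 296.4] [123.3 319. ]
plug [446.1 188.7] [254.6 368.8]
t 1.1 pos [172.  496.  231.3] yawY 70.9 units [-6.67 -1.47  5.43] turn -4.23 grip 85.5 0.0 F [ 0.1 -0.   0.4] q6 1.43
```

View pics/crops2.png

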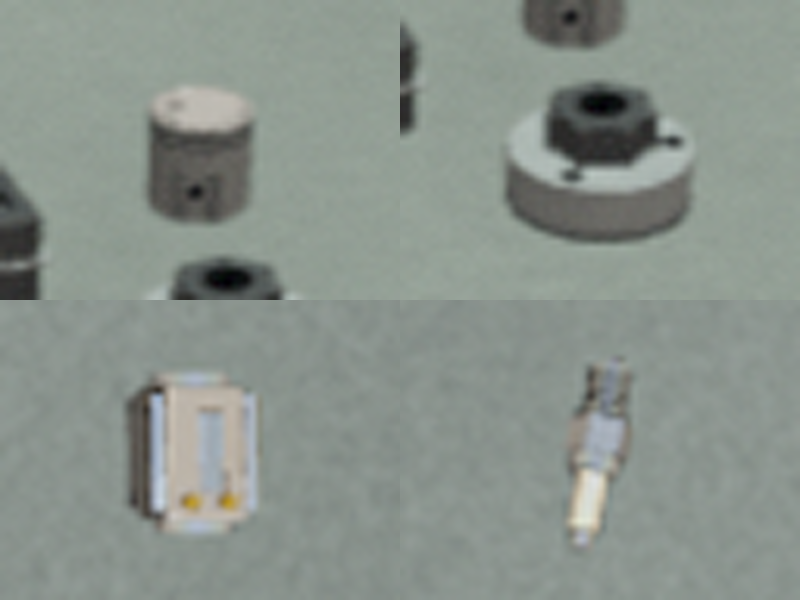

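The crops show the piston crown centred at scene (392,180), the sprocket at scene (396,207), the carburettor with its bore vertical in the top view, and the plug tilted about -11°. Both views agree on the 40 mm and 38 mm heights. I'm going for the piston at about (0.404, 0.3535).

>>> {"fn": "move_arm", "kwargs": {
  "plan": [
    [70,0,0,0.4,-1],
    [70,0,0,0.4,-1],
    [70,0,0,0.4,-1],
    [70,0,0,0.4,-1],
    [70,0,0,0.4,-0.25],
    [70,-0.7,-0.4,0.2,0],
    [70,-0.7,-0.4,0.2,0],
    [70,-0.7,-0.4,0.2,0]
  ],
  "squeeze": 40
}}

```text
clock: 1.9
ee_pos: [0.2585, 0.4508, 0.127]
ee_rot: [-0.019, 1.0, 0.0, 0.0]
ft_force: [0.7, -1.0, 0.1]
grip_width: 0.0701
gripper_force: 0.0
```

```bash
python3 -c "
from h import *
go(.404,.3535,.08,92)"
```

```text
t 1.9 pos [258.5 450.8 127. ] yawY 92.2 units [-3.54 -2.57  1.17] turn 0.04 grip 70.1 0.0 F [ 0.7 -1.   0.1] q6 0.87
```

>>> {"fn": "move_arm", "kwargs": {
  "plan": [
    [70,-0.7,-0.5,0.2,0],
    [70,-0.7,-0.5,0.2,0],
    [70,-0.7,-0.5,0.2,0],
    [70,-0.7,-0.5,0.2,0],
    [70,-0.6,-0.5,0.2,0],
    [70,0,0,0,0],
    [70,0,0,0,0],
    [70,0,0,0,0]
  ]
}}

```text
clock: 2.7
ee_pos: [0.3968, 0.3568, 0.0875]
ee_rot: [-0.019, 1.0, 0.0, -0.0]
ft_force: [-0.5, 0.1, 0.2]
grip_width: 0.0699
gripper_force: 0.0
```

```bash
python3 -c "
from h import *
go(.404,.3535,.014,92)"
```

```text
t 2.7 pos [396.8 356.8  87.5] yawY 92.2 units [-0.18 -0.09  1.84] turn 0.03 grip 69.9 0.0 F [-0.5  0.1  0.2] q6 0.56
```

>>> {"fn": "move_arm", "kwargs": {
  "plan": [
    [70,-0.18,-0.09,0,0],
    [70,0,0,0.5,0],
    [70,0,0,0.5,0],
    [70,0,0,0.5,0],
    [70,0,0,0.34,0],
    [70,0,0,0,0],
    [30,0,0,0,0],
    [30,0,0,0,0]
  ]
}}

```text
clock: 3.5
ee_pos: [0.4052, 0.3536, 0.0147]
ee_rot: [-0.019, 1.0, 0.0, 0.001]
ft_force: [-0.8, -1.2, 0.6]
grip_width: 0.0418
gripper_force: 0.0
```

>>> {"fn": "move_arm", "kwargs": {
  "plan": [
    [30,0,0,0,0],
    [30,0,0,0,0],
    [30,0,0,0,0],
    [30,0,0,0,0],
    [30,0,0,0,0],
    [30,0,0,-0.3,0],
    [30,0,0,-0.3,0],
    [30,0,0,-0.4,0]
  ]
}}

```text
clock: 4.3
ee_pos: [0.4046, 0.3529, 0.0549]
ee_rot: [-0.019, 1.0, -0.0, 0.0]
ft_force: [0.2, 0.7, -0.6]
grip_width: 0.0384
gripper_force: 40.4
```

```bash
python3 -c "
from h import *
go(.6105,-.057,.085,92)"
```

```text
t 4.3 pos [404.6 352.9  54.9] yawY 92.1 units [ -4.76 -10.43  -0.75] turn 0.03 grip 38.4 40.4 F [ 0.2  0.7 -0.6] q6 0.54
```

>>> {"fn": "move_arm", "kwargs": {
  "plan": [
    [30,0,0,-0.4,0],
    [30,-0.2,-0.4,-0.4,0],
    [30,-0.4,-0.85,0,0],
    [30,-0.4,-0.85,0,0],
    [30,-0.4,-0.85,0,0],
    [30,-0.4,-0.85,0,0],
    [30,-0.4,-0.85,0,0],
    [30,-0.4,-0.85,0,0]
  ]
}}

```text
clock: 5.1
ee_pos: [0.5177, 0.1355, 0.0871]
ee_rot: [-0.019, 1.0, 0.0, 0.001]
ft_force: [-0.4, -0.1, -0.7]
grip_width: 0.039
gripper_force: 40.5
```

>>> {"fn": "move_arm", "kwargs": {
  "plan": [
    [30,-0.4,-0.85,0,0],
    [30,-0.4,-0.85,0,0],
    [30,-0.4,-0.85,0,0],
    [30,-0.4,-0.85,0,0],
    [30,-0.4,-0.75,0,0],
    [30,-0.2,-0.5,0,0],
    [30,0,0,0,0],
    [30,0,0,0,0]
  ]
}}

```text
clock: 5.9
ee_pos: [0.6116, -0.0459, 0.0864]
ee_rot: [-0.018, 1.0, 0.0, 0.0]
ft_force: [-0.0, 0.2, -0.9]
grip_width: 0.0387
gripper_force: 40.5
```

Run:
```python
from h import *
go(.6105,-.057,.033,92)
f=grab_frame("scene"); save("a.png",cv2.resize(f["color"][140:340,200:460],(780,600),interpolation=cv2.INTER_CUBIC))
```

```text
t 5.9 pos [611.6 -45.9  86.4] yawY 92.1 units [ 0.04 -0.28  1.34] turn 0.01 grip 38.7 40.5 F [-0.   0.2 -0.9] q6 -0.23
```

View pics/a.png

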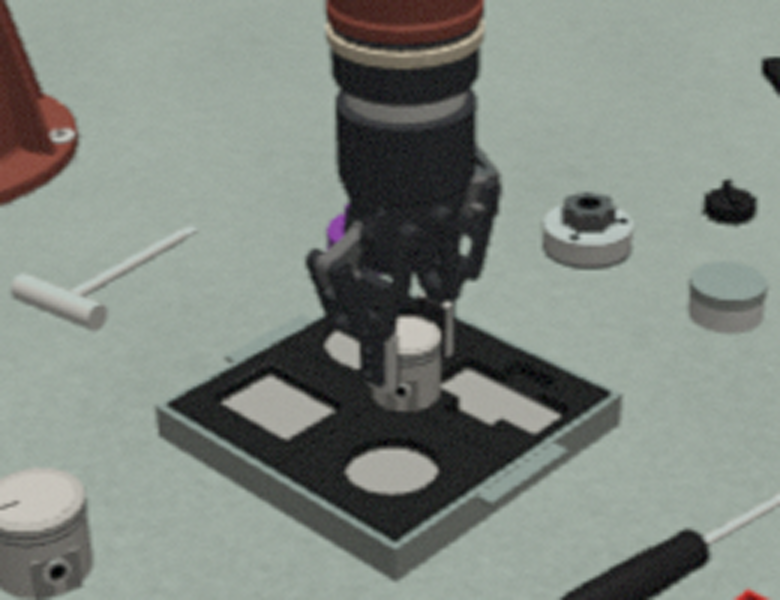

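The piston is held upright at crop (405,370), above the small round recess at (392,468). I'm lowering it and releasing.

>>> {"fn": "move_arm", "kwargs": {
  "plan": [
    [30,0.04,-0.28,0,0],
    [30,0,0,0.3,0],
    [30,0,0,0.4,0],
    [30,0,0,0.4,0],
    [30,0,0,0.25,0],
    [30,0,0,0,0],
    [30,0,0,0,0],
    [30,0,0,0,0]
  ]
}}

```text
clock: 6.75
ee_pos: [0.6103, -0.0568, 0.0316]
ee_rot: [-0.019, 1.0, 0.0, -0.0]
ft_force: [-0.2, 0.1, -1.7]
grip_width: 0.0389
gripper_force: 42.2
```

>>> {"fn": "move_arm", "kwargs": {
  "plan": [
    [60,0,0,0,0],
    [60,0,0,0,0],
    [60,0,0,0,0],
    [60,0,0,0,0],
    [60,0,0,-0.3,0],
    [60,0,0,-0.5,0],
    [60,0,0,-0.6,0],
    [60,0,0,-0.6,0]
  ]
}}

```text
clock: 7.55
ee_pos: [0.6104, -0.0569, 0.1134]
ee_rot: [-0.019, 1.0, -0.0, 0.0]
ft_force: [1.0, -1.1, -0.4]
grip_width: 0.06
gripper_force: 0.0
```

Run:
```python
from h import *
go(.4985,.255,.085,92)
```

```text
t 7.55 pos [610.4 -56.9 113.4] yawY 92.1 units [2.51 7.9  0.71] turn 0.02 grip 60.0 0.0 F [ 1.  -1.1 -0.4] q6 -0.25
```

>>> {"fn": "move_arm", "kwargs": {
  "plan": [
    [60,0.2,0.6,0,0],
    [60,0.25,0.8,0,0],
    [60,0.25,0.8,0,0],
    [60,0.25,0.8,0,0],
    [60,0.25,0.8,0,0],
    [60,0.25,0.8,0.1,0],
    [60,0.25,0.8,0.1,0],
    [60,0.25,0.8,0.1,0]
  ]
}}

```text
clock: 8.35
ee_pos: [0.523, 0.1893, 0.1007]
ee_rot: [-0.019, 1.0, 0.0, 0.001]
ft_force: [-0.2, -0.4, -0.5]
grip_width: 0.0602
gripper_force: 0.0
```

>>> {"fn": "move_arm", "kwargs": {
  "plan": [
    [60,0.25,0.8,0.1,0],
    [60,0.2,0.6,0.1,0],
    [60,0.1,0.3,0.1,0],
    [60,0,0,0.1,0],
    [60,0,0,0,0],
    [60,0,0,0,0],
    [60,0,0,0,0],
    [60,0,0,0,0]
  ]
}}

```text
clock: 9.15
ee_pos: [0.4993, 0.2545, 0.0839]
ee_rot: [-0.018, 1.0, 0.0, 0.0]
ft_force: [0.3, 0.6, -0.0]
grip_width: 0.0598
gripper_force: 0.0
```

Run:
```python
from h import *
go(.4985,.255,.0255,92)
f=grab_frame("top"); save("b.png",cv2.resize(f["color"][170:290,270:390],(600,600),interpolation=cv2.INTER_CUBIC))
c=f["color"].astype(int); m=((c[...,0]>c[...,1])&(c[...,0]>195)).astype(np.uint8); m[:180]=0;m[235:]=0;m[:,:325]=0;m[:,380:]=0
W=cloud(f);k=(W[...,2]>.045);k[:180]=0;k[235:]=0;k[:,:325]=0;k[:,380:]=0
print(k.sum(),np.median(W[k],0))
```

```text
t 9.15 pos [499.3 254.5  83.9] yawY 92.1 units [0.02 0.01 1.46] turn 0.01 grip 59.8 0.0 F [ 0.3  0.6 -0. ] q6 0.31
313 [ 0.60769848 -0.05612321  0.05674263]
```

View pics/b.png

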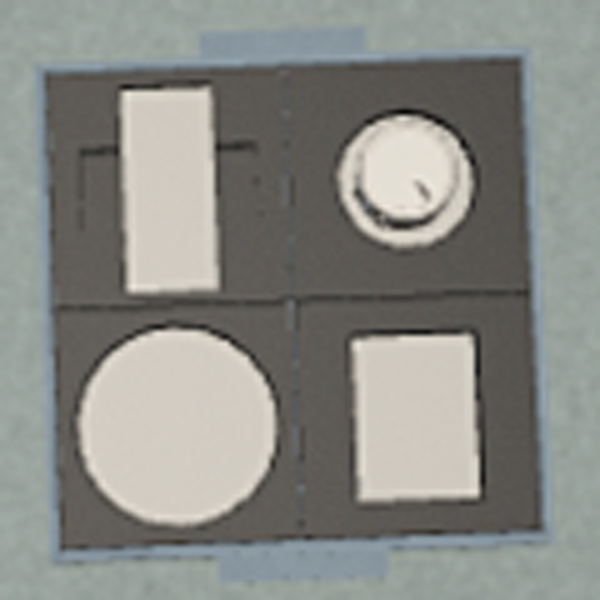

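The piston is seated in its recess (crop 408,178), with its top at 56 mm. Now the drum.

>>> {"fn": "move_arm", "kwargs": {
  "plan": [
    [60,0,0,0.4,0],
    [60,0,0,0.4,0],
    [60,0,0,0.4,0],
    [60,0,0,0.25,0],
    [60,0,0,0,0],
    [25,0,0,0,0],
    [25,0,0,0,0],
    [25,0,0,0,0]
  ],
  "squeeze": 60
}}

```text
clock: 10.0
ee_pos: [0.4995, 0.2554, 0.0269]
ee_rot: [-0.019, 1.0, 0.0, 0.001]
ft_force: [-1.2, -0.6, 4.9]
grip_width: 0.0316
gripper_force: 59.0
```

>>> {"fn": "move_arm", "kwargs": {
  "plan": [
    [25,0,0,0,0],
    [25,0,0,0,0],
    [25,0,0,0,0],
    [25,0,0,0,0],
    [25,0,0,-0.2,0],
    [25,0,0,-0.3,0],
    [25,0,0,-0.4,0],
    [25,0,0,-0.5,0]
  ]
}}

```text
clock: 10.8
ee_pos: [0.4985, 0.2551, 0.0829]
ee_rot: [-0.019, 1.0, -0.0, -0.0]
ft_force: [0.8, 0.0, -1.9]
grip_width: 0.0308
gripper_force: 59.5
```

Run:
```python
from h import *
go(.5075,.0385,.095,92)
```

```text
t 10.8 pos [498.5 255.1  82.9] yawY 92.1 units [-0.02 -5.42 -0.3 ] turn 0.02 grip 30.8 59.5 F [ 0.8  0.  -1.9] q6 0.31
```

>>> {"fn": "move_arm", "kwargs": {
  "plan": [
    [25,0,-0.3,-0.3,0],
    [25,0,-0.7,0,0],
    [25,0,-0.8,0,0],
    [25,0,-0.8,0,0],
    [25,0,-0.8,0,0],
    [25,0,-0.8,0,0],
    [25,0,-0.7,0,0],
    [25,0,-0.5,0,0]
  ]
}}

```text
clock: 11.6
ee_pos: [0.5066, 0.0368, 0.0943]
ee_rot: [-0.018, 1.0, -0.0, 0.0]
ft_force: [1.0, -0.1, -1.4]
grip_width: 0.0313
gripper_force: 59.7
```

>>> {"fn": "move_arm", "kwargs": {
  "plan": [
    [25,0,0,0,0],
    [25,0,0,0,0],
    [25,0,0,0,0],
    [25,0,0,0,0],
    [25,0,0,0,0],
    [25,0,0,0,0],
    [25,0,0,0,0],
    [25,0,0,0,0]
  ]
}}

```text
clock: 12.4
ee_pos: [0.5068, 0.0395, 0.0937]
ee_rot: [-0.019, 1.0, -0.0, -0.0]
ft_force: [0.0, -0.2, -1.4]
grip_width: 0.031
gripper_force: 59.8
```

Run:
```python
from h import *
go(.5075,.0385,.045,92)
f=grab_frame("scene"); save("c.png",cv2.resize(f["color"][140:340,200:460],(780,600),interpolation=cv2.INTER_CUBIC))
```

```text
t 12.4 pos [506.8  39.5  93.7] yawY 92.1 units [-0.02 -0.02  1.22] turn 0.03 grip 31.0 59.8 F [ 0.  -0.2 -1.4] q6 -0.1
```

View pics/c.png

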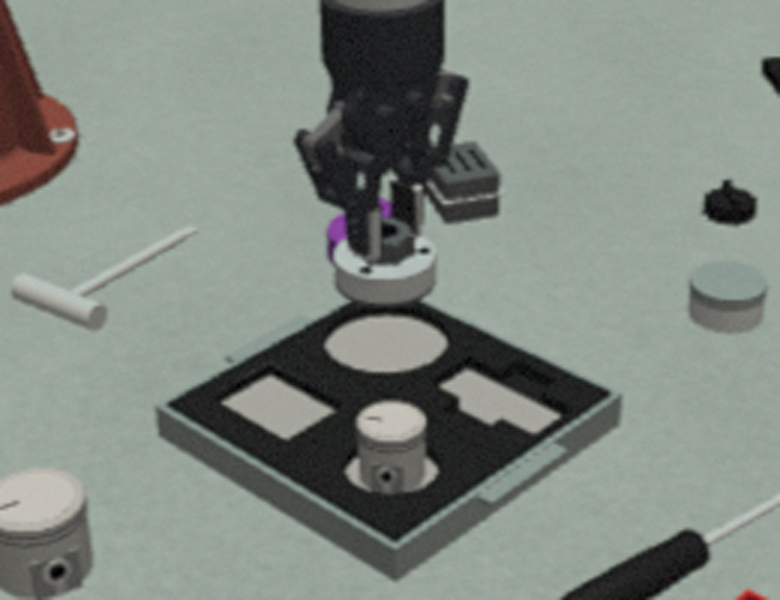

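The drum hangs level at crop (385,270) over the large recess (385,343), and the piston is seated. I'm lowering the drum.

>>> {"fn": "move_arm", "kwargs": {
  "plan": [
    [25,0,0,0.3,0],
    [25,0,0,0.4,0],
    [25,0,0,0.3,0],
    [25,0,0,0.22,0],
    [25,0,0,0,0],
    [25,0,0,0,0],
    [25,0,0,0,0],
    [60,0,0,0,0]
  ]
}}

```text
clock: 13.25
ee_pos: [0.5071, 0.0393, 0.0452]
ee_rot: [-0.019, 1.0, -0.0, 0.0]
ft_force: [0.2, 0.1, 0.6]
grip_width: 0.0445
gripper_force: 0.0
```

>>> {"fn": "move_arm", "kwargs": {
  "plan": [
    [60,0,0,0,0],
    [60,0,0,0,0],
    [60,0,0,0,0],
    [60,0,0,-0.3,0],
    [60,0,0,-0.5,0],
    [60,0,0,-0.6,0],
    [60,0,0,-0.6,0],
    [60,0,0,0,0]
  ]
}}

```text
clock: 14.05
ee_pos: [0.509, 0.0392, 0.1286]
ee_rot: [-0.019, 1.0, -0.0, 0.003]
ft_force: [-0.1, 0.2, 0.0]
grip_width: 0.0599
gripper_force: 0.0
```

Run:
```python
from h import *
go(.4195,-.3586,.085,91)
```

```text
t 14.05 pos [509.   39.2 128.6] yawY 92.1 units [ 2.61 -9.85  1.08] turn 0.23 grip 59.9 0.0 F [-0.1  0.2  0. ] q6 -0.1
```

>>> {"fn": "move_arm", "kwargs": {
  "plan": [
    [65,0.2,-0.6,0,0],
    [65,0.2,-0.8,0,0],
    [65,0.2,-0.8,0,0],
    [65,0.2,-0.8,0,0],
    [65,0.2,-0.8,0,0],
    [65,0.2,-0.8,0,0],
    [65,0.2,-0.8,0,0],
    [65,0.2,-0.8,0,0]
  ]
}}

```text
clock: 14.85
ee_pos: [0.4514, -0.2121, 0.125]
ee_rot: [-0.019, 1.0, 0.0, -0.0]
ft_force: [1.0, -0.5, 0.4]
grip_width: 0.0651
gripper_force: 0.0
```

>>> {"fn": "move_arm", "kwargs": {
  "plan": [
    [65,0.2,-0.8,0,0],
    [65,0.2,-0.8,0,0],
    [65,0.2,-0.8,0.2,0],
    [65,0.2,-0.7,0.2,0],
    [65,0.2,-0.5,0.3,0],
    [65,0,0,0.3,0],
    [65,0,0,0,0],
    [65,0,0,0,0]
  ]
}}

```text
clock: 15.65
ee_pos: [0.4173, -0.3552, 0.0848]
ee_rot: [-0.019, 1.0, 0.001, -0.0]
ft_force: [0.5, -1.2, 0.1]
grip_width: 0.0648
gripper_force: 0.0
```

Run:
```python
from h import *
go(.4195,-.3586,.014,91)
f=grab_frame("top"); W=cloud(f);k=(W[...,2]>.033);k[:230]=0;k[284:]=0;k[:,:280]=0;k[:,328:]=0
save("d.png",np.hstack([cv2.resize(f["color"][170:290,270:390],(400,400),interpolation=cv2.INTER_CUBIC),cv2.resize(f["color"][260:340,450:530],(400,400),interpolation=cv2.INTER_CUBIC)]))
print(k.sum(),np.median(W[k],0),np.percentile(W[k][:,2],[30,50,90]))
```

```text
t 15.65 pos [ 417.3 -355.2   84.8] yawY 92.2 units [-0.05 -0.09  1.77] turn 0.23 grip 64.8 0.0 F [ 0.5 -1.2  0.1] q6 -0.88
806 [0.50568951 0.03954465 0.04054629] [0.03847068 0.04054629 0.05572447]
```

View pics/d.png

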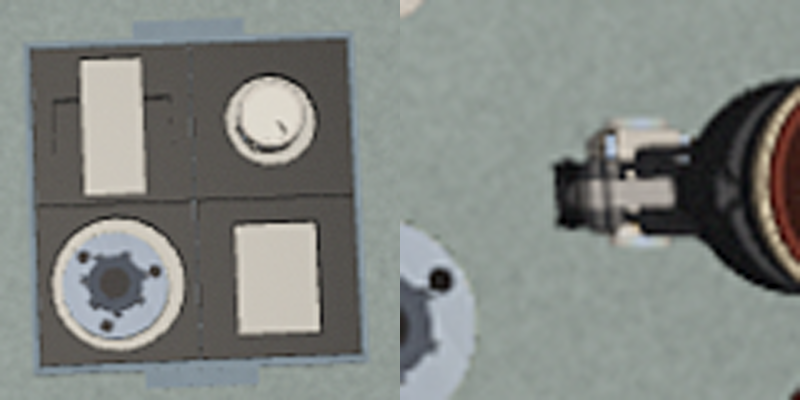

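The drum sits inside its recess (crop 115,283). The gripper is above the carburettor.

>>> {"fn": "move_arm", "kwargs": {
  "plan": [
    [65,-0.05,-0.09,0.3,0.2],
    [65,0,0,0.4,0],
    [65,0,0,0.4,0],
    [65,0,0,0.4,0],
    [65,0,0,0.27,0],
    [65,0,0,0,0],
    [25,0,0,0,0],
    [25,0,0,0,0]
  ],
  "squeeze": 50
}}

```text
clock: 16.5
ee_pos: [0.42, -0.3602, 0.0148]
ee_rot: [-0.01, 1.0, -0.0, 0.0]
ft_force: [-0.1, -0.1, 0.7]
grip_width: 0.037
gripper_force: 0.0
```

>>> {"fn": "move_arm", "kwargs": {
  "plan": [
    [25,0,0,0,0],
    [25,0,0,0,0],
    [25,0,0,0,0],
    [25,0,0,0,0],
    [25,0,0,0,0],
    [25,0,0,-0.3,0],
    [25,0,0,-0.5,0],
    [25,0,0,-0.5,0]
  ]
}}

```text
clock: 17.3
ee_pos: [0.4193, -0.3596, 0.0673]
ee_rot: [-0.01, 1.0, 0.0, -0.0]
ft_force: [-0.0, -0.4, -0.8]
grip_width: 0.0331
gripper_force: 49.6
```

Run:
```python
from h import *
go(.511,-.061,.11,92)
```

```text
t 17.3 pos [ 419.3 -359.6   67.3] yawY 91.1 units [-2.44  7.42 -1.07] turn -0.18 grip 33.1 49.6 F [-0.  -0.4 -0.8] q6 -0.86
```

>>> {"fn": "move_arm", "kwargs": {
  "plan": [
    [25,0,0,-0.5,0],
    [25,0,0,-0.6,-0.2],
    [25,-0.2,0.5,0,0],
    [25,-0.25,0.75,0,0],
    [25,-0.25,0.75,0,0],
    [25,-0.25,0.75,0,0],
    [25,-0.25,0.75,0,0],
    [25,-0.25,0.75,0,0]
  ]
}}

```text
clock: 18.1
ee_pos: [0.4714, -0.1866, 0.111]
ee_rot: [-0.018, 1.0, -0.0, 0.0]
ft_force: [0.5, -0.5, -2.3]
grip_width: 0.0331
gripper_force: 49.8
```

>>> {"fn": "move_arm", "kwargs": {
  "plan": [
    [25,-0.25,0.75,0,0],
    [25,-0.25,0.75,0,0],
    [25,-0.25,0.75,0,0],
    [25,-0.2,0.6,0,0],
    [25,-0.1,0.3,0,0],
    [25,0,0,0,0],
    [25,0,0,0,0],
    [25,0,0,0,0]
  ]
}}

```text
clock: 18.9
ee_pos: [0.5083, -0.0612, 0.1103]
ee_rot: [-0.018, 1.0, -0.0, 0.0]
ft_force: [-0.4, 0.7, -0.9]
grip_width: 0.033
gripper_force: 49.7
```

Run:
```python
from h import *
go(.511,-.061,.032,92)
f=grab_frame("scene"); save("e.png",cv2.resize(f["color"][140:340,200:460],(780,600),interpolation=cv2.INTER_CUBIC))
```

```text
t 18.9 pos [508.3 -61.2 110.3] yawY 92.1 units [-0.07  0.    1.96] turn 0.01 grip 33.0 49.7 F [-0.4  0.7 -0.9] q6 -0.3
```

View pics/e.png

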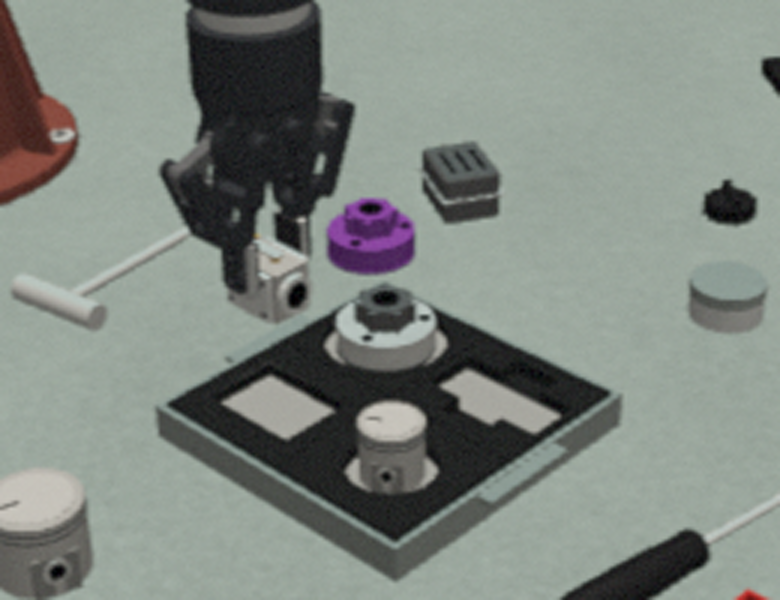

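The carburettor is held level at crop (270,285), over its rectangle (278,405). The drum and piston are seated. I'm lowering it.

>>> {"fn": "move_arm", "kwargs": {
  "plan": [
    [25,-0.07,0,0.3,0],
    [25,0,0,0.5,0],
    [25,0,0,0.5,0],
    [25,0,0,0.4,0],
    [25,0,0,0.25,0],
    [25,0,0,0,0],
    [25,0,0,0,0],
    [25,0,0,0,0]
  ]
}}

```text
clock: 19.75
ee_pos: [0.5113, -0.0604, 0.032]
ee_rot: [-0.018, 1.0, -0.0, 0.0]
ft_force: [-0.6, -0.6, -2.4]
grip_width: 0.0333
gripper_force: 50.2
```

>>> {"fn": "move_arm", "kwargs": {
  "plan": [
    [55,0,0,0,0],
    [55,0,0,0,0],
    [55,0,0,0,0],
    [55,0,0,0,0],
    [55,0,0,-0.3,0],
    [55,0,0,-0.5,0],
    [55,0,0,-0.6,0],
    [55,0,0,-0.6,0]
  ]
}}

```text
clock: 20.55
ee_pos: [0.5112, -0.0601, 0.1138]
ee_rot: [-0.019, 1.0, -0.0, 0.0]
ft_force: [0.4, -0.8, 0.2]
grip_width: 0.055
gripper_force: 0.0
```

Run:
```python
from h import *
go(.6465,-.2625,.08,78.5)
```

```text
t 20.55 pos [511.2 -60.1 113.8] yawY 92.1 units [-3.19 -5.18  0.84] turn 2.73 grip 55.0 0.0 F [ 0.4 -0.8  0.2] q6 -0.3
```

>>> {"fn": "move_arm", "kwargs": {
  "plan": [
    [55,-0.3,-0.5,0,0],
    [55,-0.45,-0.75,0,0],
    [55,-0.45,-0.75,0,0],
    [55,-0.45,-0.75,0,0],
    [55,-0.45,-0.75,0,0],
    [55,-0.45,-0.75,0,0],
    [55,-0.4,-0.6,0,0],
    [55,-0.2,-0.3,0,0]
  ]
}}

```text
clock: 21.35
ee_pos: [0.6459, -0.2637, 0.1129]
ee_rot: [-0.018, 1.0, -0.0, 0.001]
ft_force: [-0.6, 0.4, 1.0]
grip_width: 0.0549
gripper_force: 0.0
```

>>> {"fn": "move_arm", "kwargs": {
  "plan": [
    [55,0,0,0,0.9],
    [55,0,0,0.2,0.9],
    [55,0,0,0.3,0.9],
    [55,0,0,0.2,0],
    [55,0,0,0,0],
    [55,0,0,0,0],
    [55,0,0,0,0],
    [55,0,0,0,0]
  ]
}}

```text
clock: 22.15
ee_pos: [0.6451, -0.2615, 0.0848]
ee_rot: [0.099, 0.995, -0.0, 0.0]
ft_force: [0.5, 1.0, 0.6]
grip_width: 0.055
gripper_force: 0.0
```

Run:
```python
from h import *
go(.6465,-.2625,.004,78.5)
f=grab_frame("top"); s=grab_frame("scene")
save("g.png",np.hstack([cv2.resize(f["color"][170:290,270:390],(400,400),interpolation=cv2.INTER_CUBIC),cv2.resize(s["color"][330:400,220:290],(400,400),interpolation=cv2.INTER_CUBIC)]))
for n,P in(("hex",(.6465,-.2625,.0095)),("thr",(.674,-.268,.0095)),("ins",(.6093,-.255,.0095))): print(n,(proj(s,P)-[220,330])*400/70)
W=cloud(f);P=W[232:275,334:375].reshape(-1,3);P=P[P[:,2]>.035];print(len(P),np.median(P,0),np.percentile(P[:,2],[50,90]))
```

```text
t 22.15 pos [ 645.1 -261.5   84.8] yawY 78.7 units [-0.04 -0.02  2.02] turn 0.03 grip 55.0 0.0 F [0.5 1.  0.6] q6 -0.29
hex [192.24867019 223.76003877]
thr [240.29837898 286.17632639]
ins [130.75209362 143.54912531]
469 [ 0.50637536 -0.05711496  0.05119787] [0.05119787 0.69592623]
```

View pics/g.png

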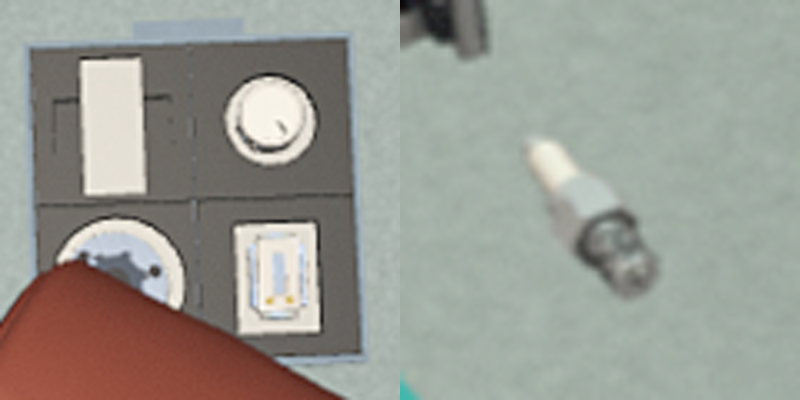

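The carburettor is seated, with floor showing all round (crop 278,278). The plug's hexagon at crop (590,217) is within about 2 mm of the prediction. I'm grasping it.

>>> {"fn": "move_arm", "kwargs": {
  "plan": [
    [45,-0.02,-0.02,0.4,0],
    [45,0,0,0.5,0],
    [45,0,0,0.5,0],
    [45,0,0,0.4,0],
    [45,0,0,0.2,0],
    [45,0,0,0,0],
    [8,0,0,0,0],
    [8,0,0,0,0]
  ],
  "squeeze": 40
}}

```text
clock: 23.05
ee_pos: [0.6462, -0.2627, 0.0054]
ee_rot: [0.099, 0.995, -0.0, 0.001]
ft_force: [-1.3, 0.5, 2.6]
grip_width: 0.0194
gripper_force: 39.2
```

>>> {"fn": "move_arm", "kwargs": {
  "plan": [
    [8,0,0,0,0],
    [8,0,0,0,0],
    [8,0,0,0,0],
    [8,0,0,0,0],
    [8,0,0,0,0],
    [8,0,0,-0.3,0],
    [8,0,0,-0.6,0],
    [8,0,0,-0.8,0]
  ]
}}

```text
clock: 23.85
ee_pos: [0.6444, -0.2618, 0.0722]
ee_rot: [0.099, 0.995, 0.001, -0.001]
ft_force: [0.9, 0.0, -0.1]
grip_width: 0.019
gripper_force: 39.4
```

Run:
```python
from h import *
go(.611,.0415,.11,92)
s=grab_frame("scene")
u,v=proj(s,ctrl.get_obs()["ee_pos"]).astype(int)
save("i.png",cv2.resize(s["color"][v-60:v+60,u-60:u+60],(500,500),interpolation=cv2.INTER_CUBIC))
```

```text
t 23.85 pos [ 644.4 -261.8   72.2] yawY 78.6 units [ 2.32  7.27 -0.93] turn -2.67 grip 19.0 39.4 F [ 0.9  0.  -0.1] q6 -0.29
```

View pics/i.png

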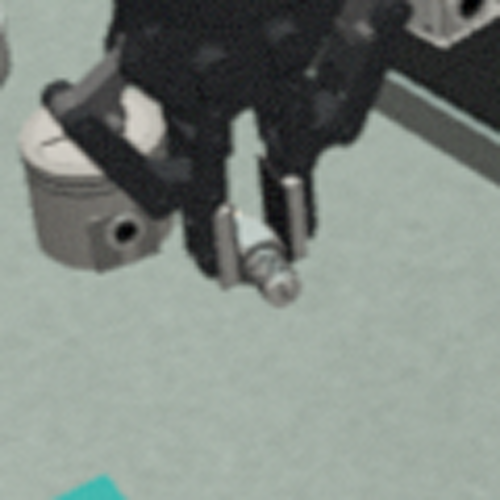

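The plug is gripped by its hexagon and level (crop 265,260). I'm raising and turning it, then moving to the slot.

>>> {"fn": "move_arm", "kwargs": {
  "plan": [
    [8,0,0,-0.4,-0.9],
    [8,0,0,-0.5,-0.9],
    [8,0,0,-0.3,-0.87],
    [8,0.05,0.5,0,0],
    [8,0.06,0.8,0,0],
    [8,0.06,0.8,0,0],
    [8,0.06,0.8,0,0],
    [8,0.06,0.8,0,0]
  ]
}}

```text
clock: 24.7
ee_pos: [0.6286, -0.1137, 0.1209]
ee_rot: [-0.017, 1.0, -0.0, 0.0]
ft_force: [0.3, 0.0, 0.1]
grip_width: 0.0191
gripper_force: 39.4
```

>>> {"fn": "move_arm", "kwargs": {
  "plan": [
    [8,0.06,0.8,0,0],
    [8,0.06,0.8,0,0],
    [8,0.06,0.8,0,0],
    [8,0.06,0.7,0,0],
    [8,0.05,0.5,0,0],
    [8,0,0.3,0,0],
    [8,0,0,0,0],
    [8,0,0,0,0]
  ]
}}

```text
clock: 25.5
ee_pos: [0.6121, 0.0401, 0.1204]
ee_rot: [-0.017, 1.0, -0.0, 0.0]
ft_force: [-0.8, -1.0, -0.4]
grip_width: 0.0192
gripper_force: 39.4
```

Run:
```python
from h import *
go(.611,.0415,.023,92)
s=grab_frame("scene"); save("j.png",cv2.resize(s["color"][140:340,200:460],(780,600),interpolation=cv2.INTER_CUBIC))
```

```text
t 25.5 pos [612.1  40.1 120.4] yawY 92.0 units [0.03 0.04 2.43] turn -0.01 grip 19.2 39.4 F [-0.8 -1.  -0.4] q6 -0.09
```

View pics/j.png

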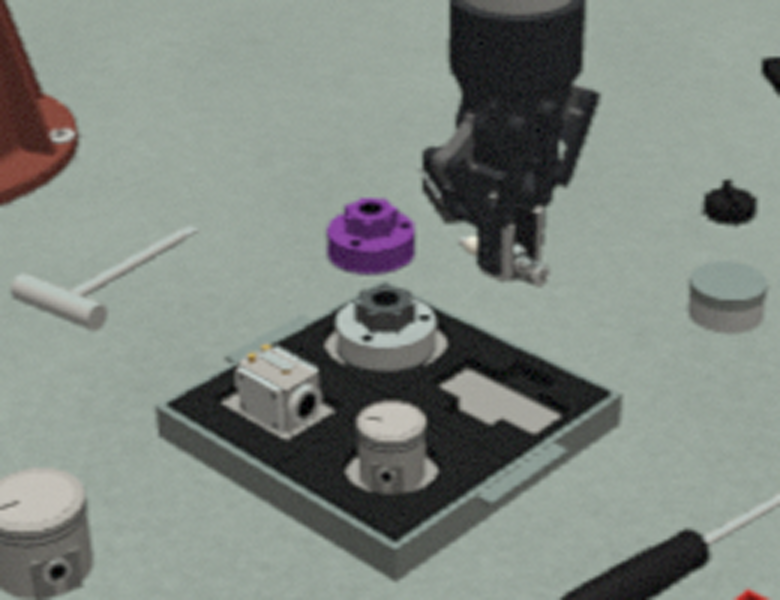

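All three are seated and the plug is held above its slot (crop 505,262). I'm aiming at x≈0.608 so the fingers stay well inside the scoops.

>>> {"fn": "move_arm", "kwargs": {
  "plan": [
    [8,0.1,0.03,0.4,0],
    [8,0,0,0.5,0],
    [8,0,0,0.5,0],
    [8,0,0,0.4,0],
    [8,0,0,0,0],
    [8,0,0,0,0],
    [8,0,0,0,0],
    [8,0,0,0,0]
  ]
}}

```text
clock: 26.35
ee_pos: [0.6085, 0.0415, 0.0491]
ee_rot: [-0.017, 1.0, -0.0, 0.001]
ft_force: [-0.5, -0.6, 0.3]
grip_width: 0.0193
gripper_force: 39.4
```

Run:
```python
from h import *
go(.608,.0415,.0225,92)
s=grab_frame("scene"); save("k.png",cv2.resize(s["color"][220:320,310:440],(780,600),interpolation=cv2.INTER_CUBIC))
```

```text
t 26.35 pos [608.5  41.5  49.1] yawY 92.0 units [0.01 0.   0.67] turn -0.01 grip 19.3 39.4 F [-0.5 -0.6  0.3] q6 -0.09
```

View pics/k.png

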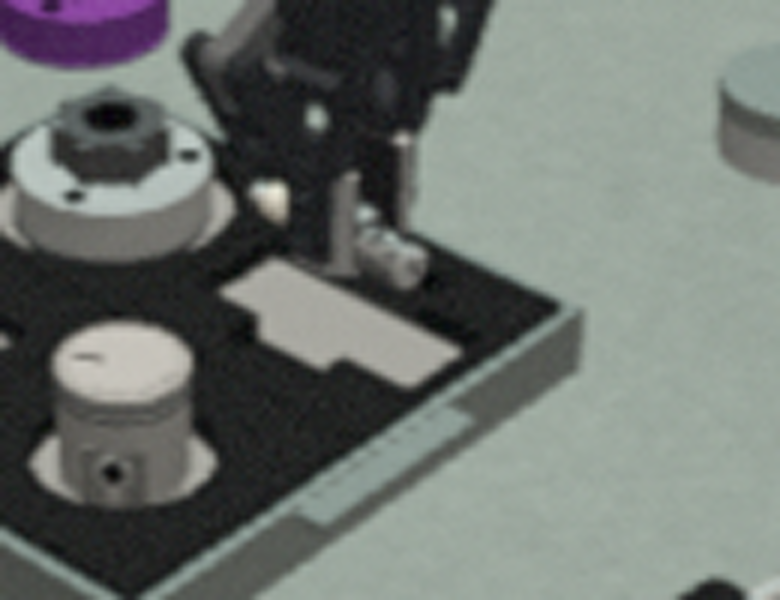

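The plug is parallel to the slot, over it. I'm setting it down.

>>> {"fn": "move_arm", "kwargs": {
  "plan": [
    [8,0,0,0.3,0],
    [8,0,0,0.2,0],
    [8,0,0,0.15,0],
    [8,0,0,0,0],
    [8,0,0,0,0],
    [30,0,0,0,0],
    [30,0,0,0,0],
    [30,0,0,0,0]
  ]
}}

```text
clock: 27.2
ee_pos: [0.6077, 0.0418, 0.022]
ee_rot: [-0.017, 1.0, -0.0, -0.0]
ft_force: [-0.1, -0.8, 1.0]
grip_width: 0.0297
gripper_force: 0.0
```

>>> {"fn": "move_arm", "kwargs": {
  "plan": [
    [30,0,0,0,0],
    [30,0,0,-0.3,0],
    [30,0,0,-0.6,0],
    [30,0,0,-0.8,0],
    [30,0,0,-0.8,0],
    [30,0,0.8,0,0],
    [30,0,0.9,0,0],
    [30,0,0.9,0,0]
  ]
}}

```text
clock: 28.0
ee_pos: [0.6045, 0.1466, 0.1236]
ee_rot: [-0.017, 1.0, 0.0, 0.001]
ft_force: [0.9, 0.5, -0.6]
grip_width: 0.0299
gripper_force: 0.0
```

>>> {"fn": "move_arm", "kwargs": {
  "plan": [
    [30,0,0.9,0,0],
    [30,0,0.9,0,0],
    [30,0,0.6,0,0],
    [30,0,0,0,0],
    [30,0,0,0,0],
    [30,0,0,0,0],
    [30,0,0,0,0],
    [30,0,0,0,0]
  ]
}}

```text
clock: 28.8
ee_pos: [0.601, 0.2408, 0.1223]
ee_rot: [-0.017, 1.0, -0.0, 0.0]
ft_force: [1.0, -0.2, -0.1]
grip_width: 0.0301
gripper_force: 0.0
```

Run:
```python
from h import *
f=grab_frame("top");s=grab_frame("scene"); save("l.png",np.hstack([cv2.resize(f["color"][170:290,270:390],(400,400),interpolation=cv2.INTER_CUBIC),cv2.resize(s["color"][220:340,270:390],(400,400),interpolation=cv2.INTER_CUBIC)]))
```

```text
(no output)
```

View pics/l.png

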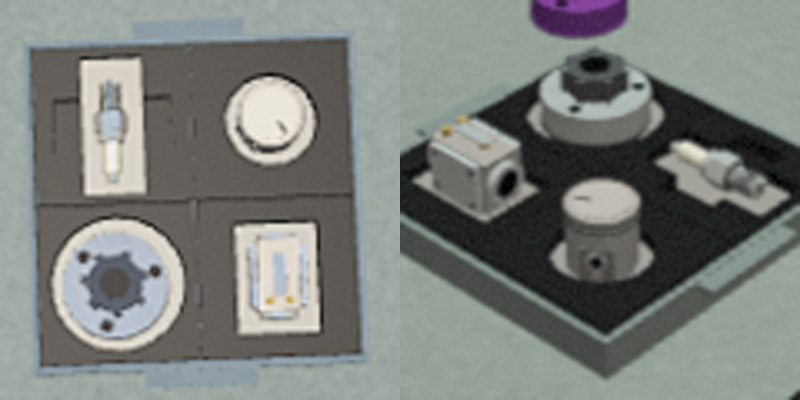

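All four parts lie fully in their recesses: plug (110,130), piston (272,110), drum (115,283) and carburettor (278,278) in the left half. The arm is clear.

```bash
python3 -c "
from h import *
print(order.finish_job())"
```

```text
the job is handed in; nothing more can be done
None
```

The kit is made up and handed in at about 29 s: the small piston, small clutch drum, carburettor and spark plug each sit down in their own foam recess, and the larger piston and drum were left where they were.

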